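Release a spray can from the bench chute with the two-button console

TASK

Push the yellow guard of the release console by its orange tab, away from the front edge, until it is fully open and both green buttons are uncovered. Then press the two buttons down together, one fingertip on each, and keep both down until the spray can has rolled past the red gate and lies still at the bottom of the chute; then let go so both buttons spring back up, leaving the guard open. Touch only the console: keep off the can and the chute, and do not disturb the other things on the bench.

Things in the scene. Friction and masses are not known exactly. Their poses are not given: they have to be found in the camera images.
- console: Grey release console fixed to the bench, 170 (x) x 150 (y) x 60 mm tall, left or right of the chute. Origin: centre of its underside. Its x axis points from its front edge to its far edge; the guard opens along +x. The buttons lie side by side along its y axis, at x = -30, y = +30 and -30 mm. Rails 12 mm tall run along the sides of its top (y = +-68 mm).
- button_left_top (a point): Centre of the top of the left (console +y) green button cap: upright cylinder 30 mm diameter, its top 12 mm above the console's top face (72 mm above the bench) when up. It moves with the cap. The two caps' centres are 60 mm apart.
- button_right_top (a point): The same for the right (console -y) green button cap.
- button_left (a joint): Travel of the left button: 0 m up, 0.007 m fully down. Sprung: about 1.2 N starts it, about 4 N holds it fully down (8 N for the two); it springs back up. It lowers its own half of the gate teeth, 5 times as far; they clear the can at about 0.0045 m. Either button's teeth alone keep the can back: both must be below that depth at once.
- button_right (a joint): The same for the right button.
- guard (a joint): Slide of the yellow guard: 0 m shut (over both buttons), 0.07 m fully open, against a stop; it moves along console +x, needs about 2 N to slide, and stays where it is left. It starts somewhere between 0 and 0.02 m.
- guard_tab (a point): Centre of the front face of the guard's upright orange tab, 97.5 mm above the bench; push it to console +x. Tab: 50 mm wide (y), 6 mm thick, 80 to 115 mm above the bench. It stands on a flat plate 56 (x) x 126 (y) mm, top 80 mm above the bench, front edge 12 mm in front of this point. Fully open, this point is 54 mm beyond the buttons' line.
- chute: Blue and aluminium gravity chute fixed to the bench, 300 mm long (x), 140 mm wide (y), about 130 mm tall at its upper (+x) end. Origin: centre of its underside. The ramp falls towards its -x end at 11.5 degrees, where a black rubber stop ends it; a gate of four red teeth (two for each button) crosses it at chute x = +39 mm.
- can: Spray can, 50 mm diameter, 120 mm long, lying across the chute. Origin: its centre. It starts behind the gate at chute x = +61 mm (centre 113 mm above the bench) and lies at about chute x = -124 mm, its centre 75 mm above the bench, when it has rolled down. Do not touch it.
- glue: Bystander: a white glue bottle, 36 mm diameter, 130 mm tall, standing. Origin: underside.
- tape: Bystander: a flat black ring (tape roll), 100 mm outer diameter, 25 mm tall, lying flat. Origin: underside.
- jar: Bystander: a glass jar with a steel cap, 64 mm diameter, 80 mm tall. Origin: underside.
- carton: Bystander: a small cardboard box, 70 x 110 x 50 mm. Origin: underside.
- screwdriver: Bystander: a red-handled screwdriver lying on the bench. Origin: underside.
- mug: Bystander: a white mug, 80 mm diameter, 95 mm tall. Origin: underside.
- wrench: Bystander: a steel wrench lying on the bench. Origin: underside.

How it is judged (in metres and radians):
On the way, in this order (a step that is already met when the one before it is completed fails the run):
1. the guard is pushed open while the can is still behind the gate (value of joint guard above 0.06 m and x of can in the frame of chute above 0.05 m), for 0.1 s.
2. the can lies still at the bottom of the chute while the fingers still hold both buttons down (x of can in the frame of chute below -0.085 m and z of can in the frame of chute between 0.065 and 0.1 m and y of can in the frame of chute between -0.03 and 0.03 m and linear speed of can below 0.03 m/s and value of joint each of button_left, button_right above 0.004 m and contact force between the fingers and button_left above 0.5 N and contact force between the fingers and button_right above 0.5 N and value of joint guard above 0.06 m), for 0.2 s.
At the end, for the whole second after the job is handed in: The can lies still (under 0.03 m/s) at the bottom of the chute (its centre beyond chute x = -85 mm, between the walls), both buttons are up (under 1 mm) and the guard is open (over 60 of 70 mm) (x of can in the frame of chute below -0.085 m and z of can in the frame of chute between 0.065 and 0.1 m and y of can in the frame of chute between -0.03 and 0.03 m and linear speed of can below 0.03 m/s and value of joint each of button_left, button_right below 0.001 m and value of joint guard above 0.06 m); the robot touches nothing.
It fails at once if the can is touched by the robot (contact force between any of the fingers, the arm and can above 0.5 N).
It fails at once if the can is lifted or thrown out of the chute (z of can in the frame of chute above 0.15 m or z of can in the frame of chute below 0.05 m).
It fails at once if the robot touches the chute or its gate (contact force between any of the fingers, the arm and chute above 2 N).
It fails at once if a bystander is moved more than 30 mm (distance of any of glue, tape, jar, carton, screwdriver, mug, wrench from where it was at the start of the episode above 0.03 m).
It also fails if it takes over 40 s, if anything falls off the work surface, if the arm or the gripper's body presses on something with over 40 N, if the wrist force passes 120 N, or if a joint passes its speed limit or range.

ROBOT

A 6-joint arm with a two-finger parallel gripper is mounted at the origin on the work surface. World frame = base frame: x ahead of the robot, y to its left, z up, the work surface at z = 0. Lengths are in mm, angles in rad, forces in N, time in s.
With the tool pointing down it reaches from about 275 to 750 mm from the base axis. Payload 10.2 kg.
Tool frame: the origin (TCP) lies at the centre of the arm's flange, where the gripper is bolted on; the fingertips stand 173 mm ahead of it and the grasp point (between the pads) lies 155 mm ahead of it; z points along the fingers, y is the line along which they close (so a half turn about z gives the same grasp; the last joint's range is limited). The gripper opens to 85 mm and grips with 20 to 120 N. Pads are 22 mm wide; open, the fingers measure 114 mm over their backs; the gripper's body (76 mm by 85 mm) begins 54 mm behind the grasp point. The pads swing forward as they close: fully open they stand 13 mm farther back than shut.
Start: joints at [1.124, 0.313, 1.498, -0, 1.331, -0.223], TCP at [116.53, 511.911, 404.694] pointing down, gripper open.
Joint ranges: [-2.94, 2.94], [-0.97, 2.17], [0.19, 2.56], [-1.23, 4.37], [0.02, 3.11], [-2.88, 2.88]. Speed limits (rad/s): [2.39, 2.39, 3.01, 3.14, 3.14, 3.14].

INTERFACE

Orientations are given as a unit quaternion [w, x, y, z].
In Python, from rig import ctrl gives the robot as it stands.
- The arm moves only by the tool inch_along, called after "Emit:" by a JSON object that holds its "name" and its "arguments". Schema: {"type":"object","properties":{"deltas":{"type":"array","items":{"type":"array","prefixItems":[{"type":"array","items":{"type":"number"},"minItems":3,"maxItems":3},{"type":"array","items":{"type":"number"},"minItems":3,"maxItems":3}],"minItems":2,"maxItems":2},"minItems":1,"maxItems":8},"aperture":{"type":"number"},"grip_force":{"type":"number"},"only":{"type":"string"},"quiet":{"type":"boolean"},"lines":{"type":"string"}},"required":["deltas"],"additionalProperties":false}. deltas is a list of rows, 1 to 8 of them, each written [[dx, dy, dz], [rx, ry, rz]]: dx, dy, dz in mm, then a rotation vector rx, ry, rz in rad; each row is the pose to reach, as a shift and turn from the pose commanded when the call began, along the tool's axes at that moment; what a row does not reach only later rows make up. A row lasts 1/10 s, in which the tool goes at most 50 mm and 0.15 rad, less where a joint would pass 70% of its speed; a pose out of reach is approached as far as the arm can. aperture is the opening from 0.0 (shut) to 1.0 (fully open), set as the call begins (left out keeps the last). The fingers move at their own pace and stop on an object; grip_force is the grip in N (left out, the last holds). Time passes only in rows, so rows that do not move let the fingers close. The tool returns the time, the measured TCP pose, the force, the opening and the grip force at its end. only (a regular expression) keeps the lines of the reply that match it, lines (a string "A,B") keeps lines A to B, and quiet returns only ok. Input that does not fit is refused with a message, and nothing moves.
- ctrl.sense(): the state, without advancing time (a new reading comes with each control period).
- ctrl.capture(name): name is "side" or "top" or "wrist"; returns the picture (384x512x3 uint8, red, green, blue); there is no depth.
- ctrl.calibration(name): a dict with "fx", "fy", "cx", "cy" (pixels), "position" and "attitude" of the camera in the world. Camera axes: x right, y down, z forward; pixel columns grow to the right and rows downward; lengths in mm; the calibration is good to about 2 mm. A picture is of the moment at which its call begins: read the wrist's pose just before it. calibration takes no time and is no camera call; for the wrist camera it gives the pose at the moment of the call.
- ctrl.finish_job(): hands the job in; it is judged then, once.
The state is a dict: "time_s": time; "joints": joint angles; "dq": joint speeds; "tau": joint torques, N m; "eef_pos": TCP position; "ee_rot": TCP orientation; "force": force on the tool from outside, world axes, zero at the start; "wrist_torque": the same for the moment, N m; "grip_width": opening from 0.0 (shut) to 1.0 (fully open); "grip_force": force on a finger pad.
Only numpy, scipy, OpenCV 4.12 (cv2) and the standard library are available. Lean on these libraries where they do the work, as an engineer would, in place of code of your own. Each camera call takes 0.05 s, during which the arm holds its last target. There are 200 camera calls.

## Working session

There is one attempt and no reset: what is moved stays moved. The work goes in short steps, Python scripts to look and compute and a tool call to move; the robot and the scene stay as the last step left them, time stands still between calls to the robot, and variables do not carry over. Pictures are saved under pics/ and viewed, at most 10 in all, crops included, and the job is handed in when it is done.

```bash
ls; mkdir -p pics; python3 - <<'E'
from rig import ctrl
import cv2,numpy as np
s=ctrl.sense();print(s)
for n in("top","side"):
    im=ctrl.capture(n);cv2.imwrite(f"pics/{n}0.png",im[:,:,::-1]);c=ctrl.calibration(n);print(n,c)
E
```

```text
pics
rig.py
{'time_s': 0.0, 'joints': array([ 1.12363209e+00,  3.13493742e-01,  1.49846552e+00, -3.18154449e-05,
        1.33100292e+00, -2.23405501e-01]), 'dq': array([-0.00054572, -0.00228033,  0.00033825,  0.00177566, -0.00154709,
       -0.00130053]), 'tau': array([-7.61497608e-05, -4.12244332e+01, -2.59760177e+01, -5.67476161e-05,
        3.74759300e-03, -3.20469360e-05]), 'eef_pos': array([116.49667438, 511.87451837, 404.10183203]), 'ee_rot': array([-2.10723873e-04,  1.11642326e-01,  9.93748219e-01, -6.51717718e-04]), 'force': array([0.38703832, 0.17661726, 0.91904886]), 'wrist_torque': array([-0.02145616, -0.02654591,  0.03798275]), 'grip_force': 0.0, 'grip_width': 1.000040539757296}
top {'fx': 409.26509603778896, 'fy': 409.26509603778896, 'cx': 258.211816507959, 'cy': 188.3099785890776, 'position': array([ 437.29833934,  -11.86246407, 1511.51720017]), 'attitude': array([-0.03873529,  0.71077809, -0.70139866,  0.03652403])}
side {'fx': 401.92107257784136, 'fy': 401.92107257784136, 'cx': 258.52819654553144, 'cy': 188.57881771238746, 'position': array([  339.12738123, -1256.02534456,   861.45429314]), 'attitude': array([-0.48975883,  0.86747422, -0.06927664,  0.0531556 ])}
```

```bash
python3 - <<'E'
import cv2,numpy as np
a=cv2.imread("pics/top0.png");b=cv2.imread("pics/side0.png")
cv2.imwrite("pics/top0b.png",cv2.resize(a,(800,600),interpolation=cv2.INTER_CUBIC))
cv2.imwrite("pics/side0b.png",cv2.resize(b,(800,600),interpolation=cv2.INTER_CUBIC))
E
```

```text
(no output)
```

View pics/top0b.png

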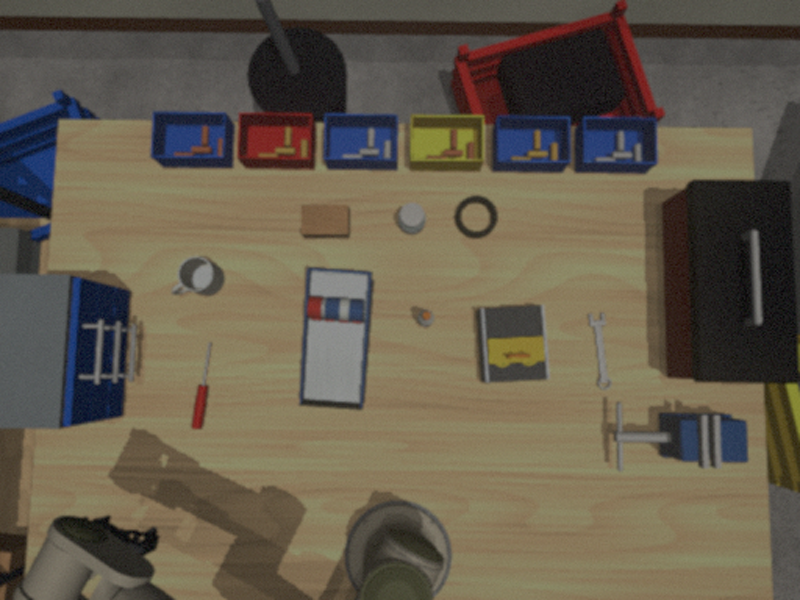

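View pics/side0b.png

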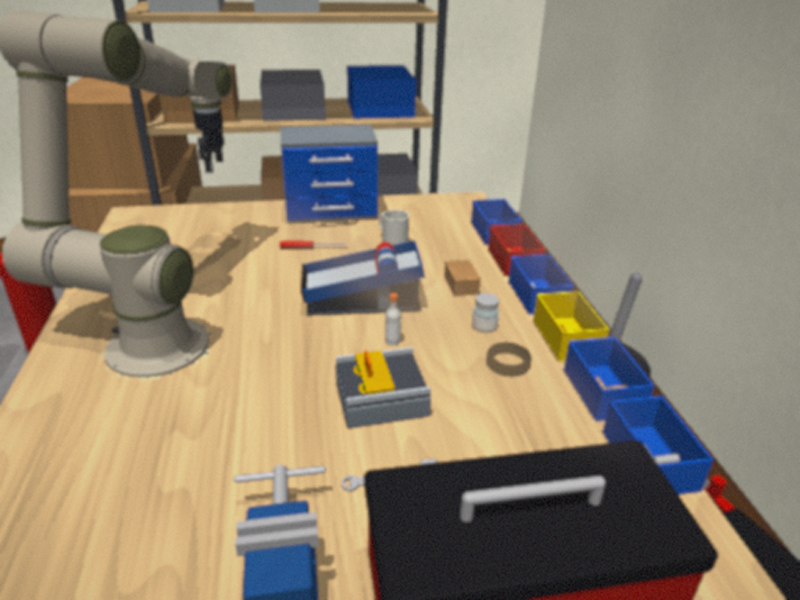

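The top view shows the console around (513,343) in the enlarged picture (corners about (480,307), (543,305), (549,380) and (484,383)). Its front edge faces the robot, with the orange tab at about (516,355). The glue stands at (425,318) between console and chute. The side view has the console's tab at (366,364). Next I'll compute the pose and the move needed for a wrist view.

```bash
cat > h.py <<'E'
import numpy as np,cv2
from rig import ctrl
from scipy.spatial.transform import Rotation as R
def rot(q): return R.from_quat(np.r_[q[1:],q[0]]).as_matrix()
def ray(c,u,v):
    d=rot(c["attitude"])@np.array([(u-c["cx"])/c["fx"],(v-c["cy"])/c["fy"],1]); return np.array(c["position"]),d
def atz(c,u,v,z):
    p,d=ray(c,u,v); return p+d*(z-p[2])/d[2]
def tri(obs):
    A=0;b=0
    for c,u,v in obs:
        p,d=ray(c,u,v);d=d/np.linalg.norm(d);M=np.eye(3)-np.outer(d,d);A=A+M;b=b+M@p
    return np.linalg.solve(A,b)
def proj(c,P):
    q=rot(c["attitude"]).T@(np.array(P)-c["position"]); return q[0]/q[2]*c["fx"]+c["cx"],q[1]/q[2]*c["fy"]+c["cy"]
E
python3 - <<'E'
from h import *
np.set_printoptions(precision=1,suppress=True)
t=ctrl.calibration("top");s=ctrl.calibration("side");k=.64
for u,v in[(480,308),(543,305),(549,380),(484,383)]: print(atz(t,u*k,v*k,66))
print("tab",tri([(t,516*k,355*k),(s,366*k,364*k)]))
print("glue",tri([(t,427*k,315*k),(s,394*k,297*k)]),"chute",[atz(t,u*k,v*k,90) for u,v in[(306,268),(371,271),(301,403),(362,406)]])
st=ctrl.sense();w=ctrl.calibration("wrist");M=rot(st["ee_rot"])
print("tool",M,"\ncam in tool",M.T@(w["position"]-st["eef_pos"]),"\n",M.T@rot(w["attitude"]),w["fx"])
E
```

```text
[ 562.7 -180.3   66. ]
[ 571.4 -323.1   66. ]
[ 402.9 -334.9   66. ]
[ 394.2 -189.3   66. ]
tab [ 456.6 -256.3   94.7]
glue [542.3 -58.5 125.4] chute [array([645.6, 213.3,  90. ]), array([640.7,  67.2,  90. ]), array([346. , 215.4,  90. ]), array([341.3,  81.3,  90. ])]
tool [[-1.   0.2 -0. ]
 [ 0.2  1.  -0. ]
 [ 0.  -0.  -1. ]] 
cam in tool [66.3 -0.5 29.7] 
 [[-0.  -1.  -0.3]
 [ 1.  -0.  -0. ]
 [ 0.  -0.3  1. ]] 312.43596685960404
```

```bash
python3 - <<'E'
from h import *
M=rot(ctrl.sense()["ee_rot"]);np.set_printoptions(precision=1,suppress=True)
for d in([214,-312,0],[125,-459,0]): print(M.T@d)
E
```

Emit:
{"name": "inch_along", "arguments": {"deltas": [[[-35, -32, 0], [0, 0, 0]], [[-70, -64, 0], [0, 0, 0]], [[-105, -96, 0], [0, 0, 0]], [[-140, -128, 0], [0, 0, 0]], [[-175, -160, 0], [0, 0, 0]], [[-210, -192, 0], [0, 0, 0]], [[-245, -224, 0], [0, 0, 0]], [[-278, -256, 0], [0, 0, 0]]]}}

```text
time_s: 0.9
eef_pos: [331.4, 198.8, 404.7]
ee_rot: [0.0, 0.112, 0.994, 0.0]
force: [1.0, 1.0, 1.0]
grip_width: 1.001
grip_force: 0.0
```

Emit:
{"name": "inch_along", "arguments": {"deltas": [[[-20, -40, 0], [0, 0, 0]], [[-40, -80, 0], [0, 0, 0]], [[-60, -120, 0], [0, 0, 0]], [[-80, -160, 0], [0, 0, 0]], [[-105, -200, 0], [0, 0, 0]], [[-130, -240, 0], [0, 0, 0]], [[-155, -280, 0], [0, 0, 0]], [[-175, -320, 0], [0, 0, 0]]], "aperture": 0}}

```text
time_s: 1.7
eef_pos: [430.7, -152.4, 404.4]
ee_rot: [-0.0, 0.112, 0.994, 0.0]
force: [0.7, 1.3, 0.7]
grip_width: 0.001
grip_force: 0.0
```

Emit:
{"name": "inch_along", "arguments": {"deltas": [[[-20, -35, 0], [0, 0, -0.1]], [[-40, -70, 0], [0, 0, -0.2]], [[-49, -100, 0], [0, 0, -0.284]], [[-49, -100, 0], [0, 0, -0.284]], [[-49, -100, 0], [0, 0, -0.284]]]}}

```text
time_s: 2.2
eef_pos: [455.9, -258.8, 404.1]
ee_rot: [-0.0, -0.029, 1.0, 0.001]
force: [-0.8, 0.5, 0.6]
grip_width: -0.002
grip_force: 0.0
```

```bash
python3 - <<'E'
from h import *
import pickle
s=ctrl.sense();c=ctrl.calibration("wrist");im=ctrl.capture("wrist")
pickle.dump(c,open("w1.pkl","wb"));print(s["eef_pos"],s["ee_rot"],s["joints"])
cv2.imwrite("pics/w1.png",cv2.resize(im[:,:,::-1],(800,600),interpolation=cv2.INTER_CUBIC))
E
```

```text
[ 455.86920809 -258.77770002  404.13903036] [-4.34937209e-04 -2.92007785e-02  9.99573320e-01  5.51230863e-04] [-7.40053626e-01  3.11770831e-01  1.50070716e+00  1.92480913e-04
  1.33050648e+00 -2.36930576e+00]
```

View pics/w1.png

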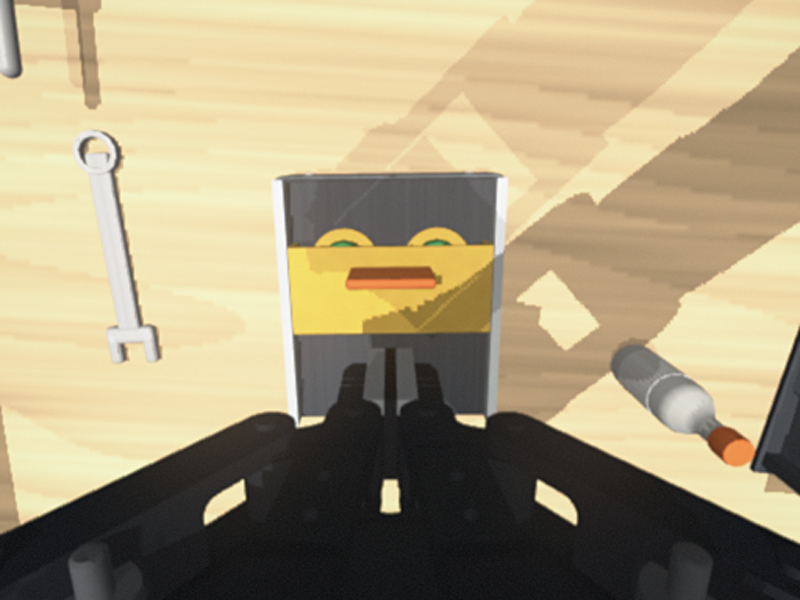

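The wrist view (image down = +x, right = +y) shows the console with its guard partly over the buttons. The buttons sit at about (345,243) and (437,242). The tab's front face spans rows 268–280 and columns 347–435, and the plate covers rows 246–333 and columns 289–492.

```bash
python3 - <<'E'
from h import *
import pickle
np.set_printoptions(precision=1,suppress=True)
c=pickle.load(open("w1.pkl","rb"));k=.64
def a(u,v,z): return atz(c,u*k,v*k,z)
print("tabtop",a(346,281,115),a(436,281,115))
print("tabbot",a(350,268,80),a(434,267,80))
print("plate",a(289,246,80),a(493,245,80),a(491.5,333,80),a(294,333.5,80))
print("rail front",a(280,180,72),a(500,177,72),"far",a(293,418,72),a(492,415,72))
st=ctrl.sense();M=rot(st["ee_rot"]);print(M)
E
```

```text
tabtop [ 454.2 -282.9  115. ] [ 451.4 -233.7  115. ]
tabbot [ 454.6 -283.4   80. ] [ 450.9 -231.7   80. ]
plate [ 443. -321.   80.] [ 435.2 -197.    80. ] [ 491.8 -191.5   80. ] [ 499.4 -317.5   80. ]
rail front [ 404.4 -328.2   72. ] [ 395.  -195.6   72. ] far [ 564.2 -319.2   72. ] [ 554.  -182.5   72. ]
[[-1.  -0.1 -0. ]
 [-0.1  1.   0. ]
 [ 0.   0.  -1. ]]
```

Emit:
{"name": "inch_along", "arguments": {"deltas": [[[43, 0, 0], [0, 0, 0]], [[43, 1, 45], [0, 0, 0]], [[43, 1, 90], [0, 0, 0]], [[43, 1, 120], [0, 0, 0]], [[43, 1, 135], [0, 0, 0]], [[43, 1, 143], [0, 0, 0]], [[43, 1, 143], [0, 0, 0]]]}}

```text
time_s: 2.95
eef_pos: [413.1, -259.5, 261.5]
ee_rot: [-0.0, -0.03, 1.0, 0.0]
force: [0.8, -0.2, 0.4]
grip_width: 0.008
grip_force: 0.0
```

Emit:
{"name": "inch_along", "arguments": {"deltas": [[[-12, 0, 0], [0, 0, 0]], [[-22, 0, 0], [0, 0, 0]], [[-30, 0, 0], [0, 0, 0]], [[-38, 0, 0], [0, 0, 0]], [[-46, 0, 0], [0, 0, 0]], [[-54, 0, 0], [0, 0, 0]], [[-62, 0, 0], [0, 0, 0]], [[-70, 0, 0], [0, 0, 0]]]}}

```text
time_s: 3.75
eef_pos: [483.5, -255.9, 261.6]
ee_rot: [-0.0, -0.03, 1.0, 0.0]
force: [-1.4, 0.6, 1.6]
grip_width: -0.001
grip_force: 1.2
```

Emit:
{"name": "inch_along", "arguments": {"deltas": [[[-4, 0, 0], [0, 0, 0]], [[-8, 0, 0], [0, 0, 0]], [[-10, 0, 0], [0, 0, 0]], [[-12, 0, 0], [0, 0, 0]]]}}

```text
time_s: 4.15
eef_pos: [494.9, -255.2, 261.6]
ee_rot: [-0.0, -0.03, 1.0, 0.0]
force: [-2.6, 1.1, -0.2]
grip_width: -0.002
grip_force: 1.0
```

Emit:
{"name": "inch_along", "arguments": {"deltas": [[[-2, 0, 0], [0, 0, 0]], [[-3, 0, 0], [0, 0, 0]]]}}

```text
time_s: 4.35
eef_pos: [497.2, -255.2, 261.6]
ee_rot: [-0.002, -0.03, 1.0, 0.0]
force: [-15.1, 1.4, 6.8]
grip_width: 0.002
grip_force: 7.5
```

Emit:
{"name": "inch_along", "arguments": {"deltas": [[[15, 0, 0], [0, 0, 0]], [[40, 0, 0], [0, 0, 0]], [[40, 0, -40], [0, 0, 0]], [[40, 0, -80], [0, 0, 0]], [[40, 0, -100], [0, 0, 0]], [[40, 0, -100], [0, 0, 0]]], "aperture": 0.54}}

```text
time_s: 4.95
eef_pos: [458.2, -257.8, 364.8]
ee_rot: [0.003, -0.03, 1.0, -0.002]
force: [-0.0, 0.2, -0.4]
grip_width: 0.541
grip_force: 0.0
```

```bash
python3 - <<'E'
from h import *
import pickle
s=ctrl.sense();c=ctrl.calibration("wrist");im=ctrl.capture("wrist")
pickle.dump(c,open("w2.pkl","wb"));print(s["eef_pos"],s["ee_rot"],s["grip_width"])
cv2.imwrite("pics/w2.png",cv2.resize(im[:,:,::-1],(800,600),interpolation=cv2.INTER_CUBIC))
E
```

```text
[ 458.20768618 -257.81721274  364.83348118] [ 0.00263575 -0.02999027  0.99954374 -0.00243931] 0.5409468256227337
```

View pics/w2.png

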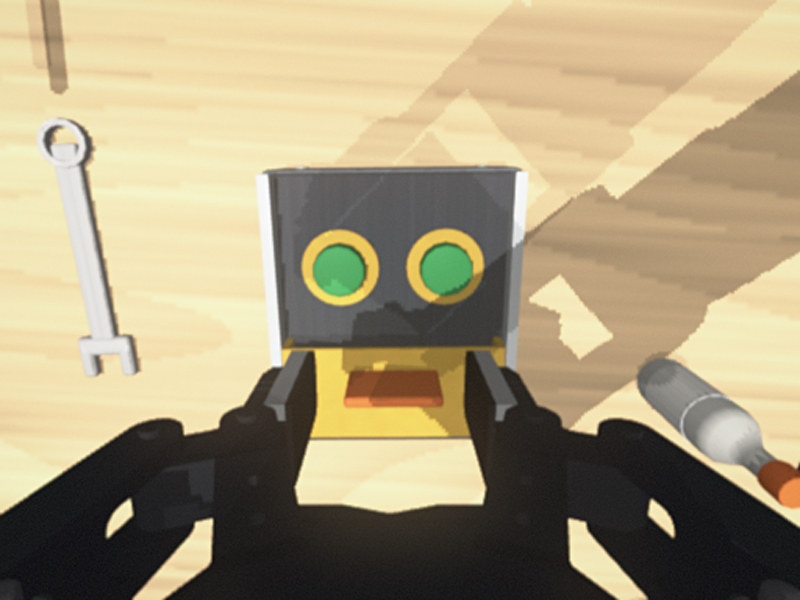

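The buttons are uncovered: caps at about (339,270) and (446,270), the tab at (393,388). The fingertips show at about (295,385) and (490,385).

```bash
python3 - <<'E'
from h import *
import pickle
np.set_printoptions(precision=1,suppress=True)
c=pickle.load(open("w2.pkl","rb"));k=.64
st=ctrl.sense();M=rot(st["ee_rot"]);p=st["eef_pos"]
b=[atz(c,u*k,v*k,72) for u,v in[(339,271),(446,270)]]
g=cv2.resize(cv2.imread("pics/w2.png"),(512,384),interpolation=cv2.INTER_AREA)
h=cv2.cvtColor(g,cv2.COLOR_BGR2HSV);m=cv2.inRange(h,(45,80,40),(80,255,255))
n,_,s,ce=cv2.connectedComponentsWithStats(m)
bb=[(s[i],ce[i]) for i in range(1,n) if s[i][4]>300];print([(x[0],x[1]/k) for x in bb])
for x in bb:print(atz(c,*x[1],72))
print(b,np.linalg.norm(b[0]-b[1]));mid=(b[0]+b[1])/2
print("mid",mid,"in tool",M.T@(mid-p),[M.T@(q-p) for q in b])
for y in(-37,-23,23,37):
  for x in(11,-11): print(y,x,np.array(proj(c,p+M@np.array([x,y,168.])))/k)
c1=pickle.load(open("w1.pkl","rb"))
print("tab: now",atz(c,393*k,373*k,80),atz(c,393*k,402*k,115))
E
```

```text
[(array([201, 156,  33,  34, 841], dtype=int32), array([338.6, 269.7])), (array([269, 156,  33,  33, 852], dtype=int32), array([445.5, 268.7]))]
[ 453.3 -288.3   72. ]
[ 449.1 -229.5   72. ]
[array([ 454., -288.,   72.]), array([ 449.8, -229.1,   72. ])] 59.02461006854969
mid [ 451.9 -258.6   72. ] in tool [  6.9   0.2 290.7] [array([  6.6, -29.4, 290.7]), array([  7.2,  29.7, 290.6])]
-37 11 [272.6 345.3]
-37 -11 [277.  409.9]
-23 11 [318.2 345.3]
-23 -11 [320.9 409.9]
23 11 [468.1 345.4]
23 -11 [465.2 410. ]
37 11 [513.7 345.4]
37 -11 [509.1 410.1]
tab: now [ 509.5 -254.7   80. ] [ 509.  -254.8  115. ]
```

Emit:
{"name": "inch_along", "arguments": {"deltas": [[[5, 0, 0], [0, 0, 0]], [[5, 0, 45], [0, 0, 0]], [[5, 0, 80], [0, 0, 0]], [[5, 0, 105], [0, 0, 0]], [[5, 0, 117], [0, 0, 0]], [[5, 0, 117], [0, 0, 0]]]}}

```text
time_s: 5.6
eef_pos: [452.5, -257.7, 243.1]
ee_rot: [-0.001, -0.03, 1.0, 0.001]
force: [-0.3, 0.6, 1.2]
grip_width: 0.539
grip_force: 0.0
```

```bash
python3 - <<'E'
from h import *
import pickle
s=ctrl.sense();c=ctrl.calibration("wrist");im=ctrl.capture("wrist");print(s["eef_pos"],s["ee_rot"],s["grip_width"],s["force"])
cv2.imwrite("pics/w3.png",cv2.resize(im[:,:,::-1],(800,600),interpolation=cv2.INTER_CUBIC))
E
```

```text
[ 452.52555326 -257.67966382  243.05897004] [-0.00130726 -0.03001864  0.99954769  0.00126386] 0.5391665307367212 [-0.33319474  0.55716387  1.17032304]
```

View pics/w3.png

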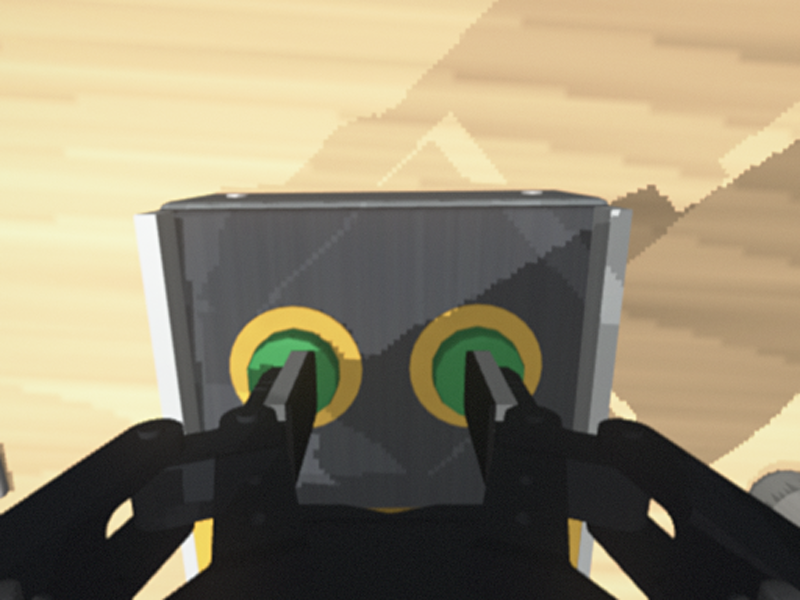

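The fingertips, at about (297,380) and (487,380), stand just above the two caps at (294,372) and (479,372). They are well placed to press.

Emit:
{"name": "inch_along", "arguments": {"deltas": [[[0, 0, 2], [0, 0, 0]], [[0, 0, 4], [0, 0, 0]], [[0, 0, 6], [0, 0, 0]], [[0, 0, 6], [0, 0, 0]]]}}

```text
time_s: 6.05
eef_pos: [453.0, -257.8, 238.9]
ee_rot: [0.0, -0.03, 1.0, -0.0]
force: [0.0, -0.2, -0.1]
grip_width: 0.537
grip_force: 0.0
```

Emit:
{"name": "inch_along", "arguments": {"deltas": [[[0, 0, 2], [0, 0, 0]], [[0, 0, 4], [0, 0, 0]], [[0, 0, 4], [0, 0, 0]]]}}

```text
time_s: 6.35
eef_pos: [453.0, -257.9, 235.9]
ee_rot: [0.0, -0.03, 1.0, -0.0]
force: [-4.8, 2.3, 15.4]
grip_width: 0.542
grip_force: 7.6
```

Emit:
{"name": "inch_along", "arguments": {"deltas": [[[0, 0, 0], [0, 0, 0]], [[0, 0, 0], [0, 0, 0]], [[0, 0, 0], [0, 0, 0]]]}}

```text
time_s: 6.65
eef_pos: [453.0, -257.8, 235.9]
ee_rot: [0.0, -0.03, 1.0, -0.0]
force: [-3.6, 3.0, 15.2]
grip_width: 0.542
grip_force: 7.5
```

```bash
python3 - <<'E'
from h import *
im=ctrl.capture("side");cv2.imwrite("pics/s4.png",cv2.resize(im[140:270,180:300,::-1],(552,598),interpolation=cv2.INTER_CUBIC))
E
```

```text
(no output)
```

View pics/s4.png

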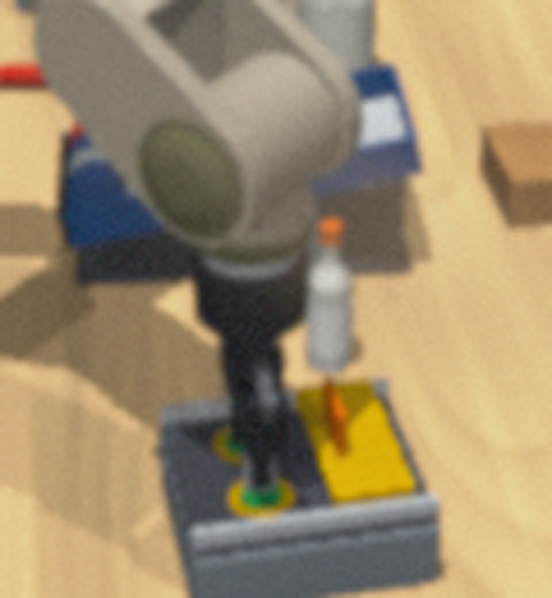

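The side crop shows both fingertips on the caps at (237,443) and (262,495), with the guard fully open. The can is hidden behind the arm, so I'll check it in the top view.

```bash
python3 - <<'E'
from h import *
im=ctrl.capture("top");cv2.imwrite("pics/t5.png",cv2.resize(im[160:280,180:370,::-1],(798,504),interpolation=cv2.INTER_CUBIC))
E
```

```text
(no output)
```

View pics/t5.png

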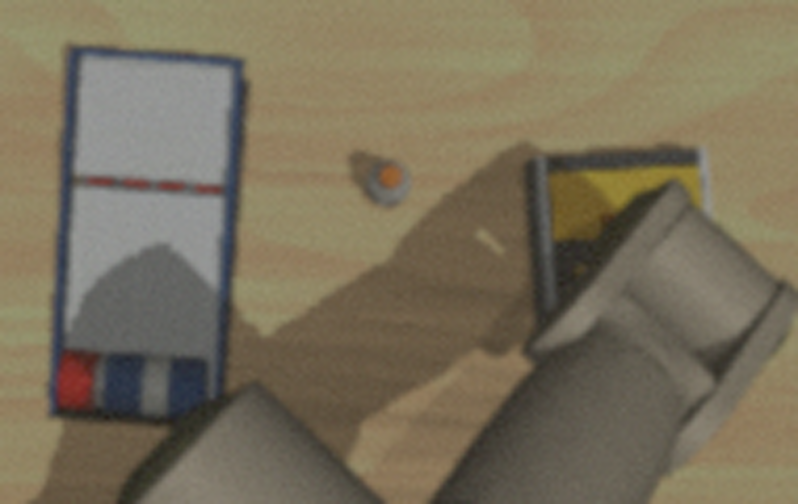

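The can has rolled past the gate and lies against the stop at about (135,383). I'll keep holding and check that it is still.

Emit:
{"name": "inch_along", "arguments": {"deltas": [[[0, 0, 0], [0, 0, 0]], [[0, 0, 0], [0, 0, 0]], [[0, 0, 0], [0, 0, 0]], [[0, 0, 0], [0, 0, 0]], [[0, 0, 0], [0, 0, 0]], [[0, 0, 0], [0, 0, 0]], [[0, 0, 0], [0, 0, 0]], [[0, 0, 0], [0, 0, 0]]]}}

```text
time_s: 7.55
eef_pos: [453.0, -257.8, 235.9]
ee_rot: [0.0, -0.03, 1.0, -0.0]
force: [-2.5, 2.4, 16.0]
grip_width: 0.54
grip_force: 7.5
```

```bash
python3 - <<'E'
from h import *
def f():
    im=ctrl.capture("top");h=cv2.cvtColor(im,cv2.COLOR_RGB2HSV)[235:265,188:235]
    m=((h[...,0]<8)|(h[...,0]>172))&(h[...,1]>130)&(h[...,2]>60); y,x=np.nonzero(m);return len(x),x.mean(),y.mean()
print(f(),ctrl.sense()["time_s"])
E
```

```text
(94, np.float64(9.425531914893616), np.float64(15.24468085106383)) 7.6
```

Emit:
{"name": "inch_along", "arguments": {"deltas": [[[0, 0, 0], [0, 0, 0]], [[0, 0, 0], [0, 0, 0]], [[0, 0, 0], [0, 0, 0]], [[0, 0, 0], [0, 0, 0]], [[0, 0, 0], [0, 0, 0]], [[0, 0, 0], [0, 0, 0]], [[0, 0, 0], [0, 0, 0]], [[0, 0, 0], [0, 0, 0]]]}}

```text
time_s: 8.4
eef_pos: [453.0, -257.8, 235.9]
ee_rot: [0.0, -0.03, 1.0, -0.0]
force: [-4.3, 1.8, 14.8]
grip_width: 0.541
grip_force: 7.5
```

```bash
python3 - <<'E'
from h import *
def f():
    im=ctrl.capture("top");h=cv2.cvtColor(im,cv2.COLOR_RGB2HSV)[235:265,188:235]
    m=((h[...,0]<8)|(h[...,0]>172))&(h[...,1]>130)&(h[...,2]>60); y,x=np.nonzero(m);return len(x),x.mean(),y.mean()
print(f(),ctrl.sense()["time_s"])
E
```

```text
(96, np.float64(9.458333333333334), np.float64(15.229166666666666)) 8.45
```

The can is still, and both buttons are held at about 15 N in total. Releasing straight up.

Emit:
{"name": "inch_along", "arguments": {"deltas": [[[0, 0, -5], [0, 0, 0]], [[0, 0, -20], [0, 0, 0]], [[0, 0, -50], [0, 0, 0]], [[0, 0, -90], [0, 0, 0]], [[0, 0, -125], [0, 0, 0]], [[0, 0, -125], [0, 0, 0]], [[0, 0, -125], [0, 0, 0]]]}}

```text
time_s: 9.15
eef_pos: [452.8, -257.7, 359.6]
ee_rot: [0.0, -0.03, 1.0, -0.0]
force: [0.5, 0.1, -1.1]
grip_width: 0.538
grip_force: 0.0
```

```bash
python3 - <<'E'
from h import *
im=ctrl.capture("wrist");a=cv2.resize(im[:,:,::-1],(400,300),interpolation=cv2.INTER_AREA)
t=cv2.resize(ctrl.capture("top")[160:280,180:340,::-1],(400,300),interpolation=cv2.INTER_CUBIC)
cv2.imwrite("pics/e6.png",np.hstack([a,t]));print(ctrl.sense()["force"])
E
```

```text
[0.06959338 0.10812642 0.10484854]
```

View pics/e6.png

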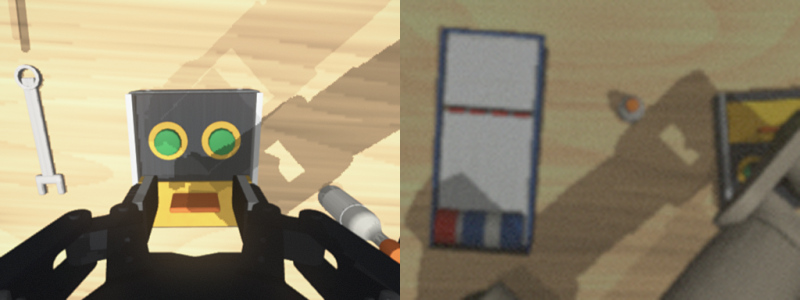

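The final picture shows both buttons up at (167,140) and (222,140), the guard open with its tab at (193,203), and the can at the bottom of the chute at (480,228). The arm is clear.

```bash
python3 -c "
from rig import ctrl
print(ctrl.finish_job())"
```

```text
the job is handed in; nothing more can be done
None
```

I pushed the guard fully open and held both buttons down until the can lay still at the bottom of the chute. The buttons are back up, the guard is still open, and the job is handed in; no verdict was shown.

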